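Hang a hook carrier on the bench rail and click it into its catch

TASK

Pick up the hook carrier that stands on the breadboard, enter its foot at the open flared end of the slotted rail with the hook towards the robot's side, and slide it along gently until the spring catch on the rail has clicked shut behind its stem and holds it there against the sprung plunger; then let go. Keep pushes on the rail and the catch below about 30 N, and against the walls and lips of the channel below about 12 N, and leave the vial, the red cap, the steel post and the tube rack where they are.

Things in the scene. Friction and masses are not known exactly. Their poses are not given: they have to be found in the camera images.
- hanger: Hook carrier, 130 to 220 g, loose, an upright inverted T of bare steel with a grey plastic grip head, 92 mm tall, standing on its foot. Origin: centre of the foot's underside; z up, own y = direction of travel along the rail. Foot 26 (x) x 44 (y) x 9 mm high; square stem 12 (x) x 16 (y) mm, up to 60 mm height. Starts with yaw within 0.6 rad of 0, so the hook is roughly on the robot's side.
- head (a point): Centre of the carrier's grip head, 76 mm above the foot's underside. The head is 24 (x) x 18 (y) mm and 32 mm tall (60 to 92 mm above the underside). Grasp it from above across the carrier's own y (18 mm).
- hook_tip (a point): Tip of the upturned hook, at (-74, 0, 34) mm in the carrier's frame. The 6 mm wire arm leaves the stem at 42 mm height towards the carrier's -x, out to -58 mm, and drops to the hook, which reaches x = -77 mm and down to 17 mm above the foot's underside.
- rail: Slotted aluminium rail, fixed on two dark feet on the breadboard (top 12 mm above the table). Origin: at breadboard height under the open end (mouth); own y runs along the rail from the mouth inward, -x is the robot's side. Yaw within 0.25 rad of 0. Channel 30 mm wide, 12 mm high, y = 0 to 240 mm, closed at the far end; two lips (z 57 to 61 mm) leave a 17 mm wide slot above it for the stem.
- mouth (a point): Channel floor at the mouth, rail (0, 0, 45) mm. In front the floor goes on as an open ledge, 46 mm wide, to y = -60 mm, to set the foot on; side walls flare from 30 mm apart at the mouth to 44 mm at y = -21. Channel, ledge and catch are one, clamped near this point turned sideways by up to 0.08 rad and sloping up or down by up to 0.03 rad from the rail's axes: not measured, feel it.
- plunger (a joint): Sprung plunger of the catch, pushed along the rail (+y) by the stem. 0 = free, 14 mm = bottomed; 2 N plus 0.5 N per mm. The catch straddles the rail (up to z = 77 mm, or 83 where it slopes up; x = +-32 mm). Where it is clamped differs each time and is not measured: the plunger's free face lies anywhere from rail y = 110 to 170 mm.
- jaw_r (a joint): One of the catch's two sprung side jaws (the other mirrors it): 0 = shut, grows outward, 7 mm at most. Shut they stand 6 mm apart, ramps of 20 degrees towards the mouth, square backs. The stem forces them open (3 to 7 N, starting 28 mm before the click); they snap shut behind it once the plunger is in 5 mm. The plunger then stays in about 5 mm on release; short of it the stem springs back.
- vial: Small amber jar, 40 mm diameter, 50 mm tall, standing on the breadboard; origin at the centre of its underside. Leave alone.
- cap: Red round cap, 42 mm diameter, 22 mm tall; origin at the centre of its underside. Leave alone.
- post: Plain steel post, 24 mm diameter, 50 mm tall, standing; origin at the centre of its underside. Leave alone.
- tube_rack: Pink rack with three black caps on top, 50 x 110 mm, 61 mm tall; origin at the centre of its underside. Leave alone.
There are look-alikes about, which are no part of the job. Several things have the shape of the hanger; the one meant has the colours described above.

How it is judged:
By the outcome, as a careful person would: the job done as asked, in the order asked, and still so for the second after the job is handed in, with the robot touching nothing.
It also fails if it takes over 72 s, if anything falls off the work surface, if the arm or the gripper's body presses on something with over 40 N, if the wrist force passes 120 N, or if a joint passes its speed limit or range.

ROBOT

A 7-joint arm with a two-finger parallel gripper is mounted at the origin on the work surface. World frame = base frame: x ahead of the robot, y to its left, z up, the work surface at z = 0. Lengths are in m, angles in rad, forces in N, time in s.
With the tool pointing down it reaches from about 0.425 to 0.8 m from the base axis. Payload 8.3 kg.
Tool frame: the origin (TCP) lies at the very end of the fingers, on their centre line; the grasp point (between the pads) lies 19 mm behind it (arm.tcp_to_grasp is the distance from the TCP to the grasp point, in m); z points along the fingers, y is the line along which they close (so a half turn about z gives the same grasp; the last joint's range is limited). The gripper opens to 85 mm and grips with 20 to 120 N. Pads are 22 mm wide; open, the fingers measure 114 mm over their backs; the gripper's body (76 mm by 85 mm) begins 54 mm behind the grasp point. The pads swing forward as they close: fully open they stand 13 mm farther back than shut.
Start: joints at [1.063, 0.383, 0.016, 1.37, -0.006, 1.388, -0.046], TCP at [0.269, -0.564, 0.231] pointing down, gripper open.
Joint ranges: [-2.95, 2.95], [-0.25, 2.06], [-1.52, 1.56], [0.18, 2.33], [-1.44, 4.58], [0.02, 2.06], [-3.01, 3.01]. Speed limits (rad/s): [2.39, 2.39, 3.01, 3.01, 3.14, 3.14, 3.14].

INTERFACE

Orientations are given as [roll, pitch, yaw] about the fixed x, y, z axes, in that order (R = Rz(yaw) Ry(pitch) Rx(roll)).
In Python, from cell import arm gives the robot as it stands. The module is installed in compiled form; this text tells all that it offers.
- The arm moves only by the shell command python3 -m crank 'ROWS' [FORCE]. ROWS is JSON, a list of rows, each a list of 3 entries, a list of its own where there are three numbers: the shift along the world's x, y, z in units of 30 mm (1.0 is 30 mm), then the turn, a rotation vector about the world's x, y, z in units of 5 degrees (1.0 is 5 degrees), then the finger opening in mm, from 0 to 85.4. In form: [[[tx, ty, tz], [rx, ry, rz], jaw], ...]. A call has 1 to 5 rows; each row shifts and turns the commanded pose from where the row before left it; what a row does not reach is not made up. A row lasts 1/12 s, in which the tool goes at most 41.7 mm and 7.16 degrees, less where a joint would pass 70% of its speed; a pose out of reach is approached as far as the arm can. A call is refused whole if a number of a shift passes 1 or a number of a turn 1, either way. A call with a gripper value outside its range is refused whole. The fingers move at their own pace and stop on an object; FORCE is the grip in N (left out, the last holds). Time passes only in rows, so rows that do not move let the fingers close. It gives the time, the measured TCP pose, the force, the opening and the grip force at its end, in the units of the state.
- arm.sense(): the state, without advancing time (a new reading comes with each control period).
- arm.capture(name): name is "scene" or "top"; returns (picture, depth): 400x640x3 uint8, red, green, blue; 400x640 float32, m along the optical axis (not along the pixel's ray), 0 where there is no reading.
- arm.get_calibration(name): a dict with "intrinsics" (3x3 intrinsics, pixels), "R" (3x3) and "t" (3): a world point X has camera coordinates R X + t. Camera axes: x right, y down, z forward; pixel columns grow to the right and rows downward; lengths in m; the calibration is good to about 2 mm. A picture is of the moment at which its call begins. get_calibration takes no time and is no camera call.
- arm.hand_in(): hands the job in; it is judged then, once.
The state is a dict: "t": time; "joints": joint angles; "dq": joint speeds; "joint_torque": joint torques, N m; "tcp_pos": TCP position; "tool_rot": TCP orientation; "contact_force": force on the tool from outside, world axes, zero at the start; "ft_torque": the same for the moment, N m; "gripper_width": finger opening in m; "grip_force": force on a finger pad.
Only numpy, scipy, OpenCV 4.12 (cv2) and the standard library are available. Lean on these libraries where they do the work, as an engineer would, in place of code of your own. Each camera call takes 0.05 s, during which the arm holds its last target. There are 200 camera calls.

## Working session

There is one attempt and no reset: what is moved stays moved. The work goes in short steps, Python scripts to look and compute and a shell command to move; the robot and the scene stay as the last step left them, time stands still between calls to the robot, and variables do not carry over. Pictures are saved under pics/ and viewed, at most 10 in all, crops included, and the job is handed in when it is done.

```bash
mkdir -p pics; cat > h.py <<'E'
import numpy as np,cv2
from cell import arm
def cam(n):
    c=arm.get_calibration(n);return np.array(c["intrinsics"]),np.array(c["R"]),np.array(c["t"])
def world(n,d):
    K,R,t=cam(n);v,u=np.mgrid[:400,:640]
    p=np.stack([(u-K[0,2])/K[0,0]*d,(v-K[1,2])/K[1,1]*d,d],-1)
    return (p-t)@R
def snap(n,f):
    im,d=arm.capture(n);cv2.imwrite(f"pics/{f}.png",cv2.cvtColor(im,cv2.COLOR_RGB2BGR));np.save(f"pics/{f}.npy",d);return im,d,world(n,d)
E
python3 - <<'E'
from h import *
for n in("scene","top"):
    im,d,W=snap(n,n+"0");K,R,t=cam(n);print(n,-R.T@t,R[2],K[0,0])
print(arm.sense())
E
```

```text
scene [ 1.14942155 -0.17705488  0.82955377] [-0.64616034  0.00157879 -0.76320005] 400.2164782602397
top [ 0.44819891 -0.19088741  1.00208658] [ 0.05518919 -0.00205593 -0.9984738 ] 373.3947281792513
{'t': 0.1, 'joints': array([ 1.06311313,  0.38417417,  0.01637922,  1.3710128 , -0.00629262,
        1.38819845, -0.04649713]), 'dq': array([ 0.00095001, -0.00339571, -0.00075127, -0.00213521,  0.0015499 ,
       -0.00060483,  0.00029456]), 'joint_torque': array([ 3.63577165e-03, -6.29132080e+01,  8.47795755e-01, -3.72755885e+01,
        1.67213660e-02,  1.05727065e-02, -8.24777840e-05]), 'tcp_pos': array([ 0.26875582, -0.56378032,  0.2303828 ]), 'tool_rot': array([-3.13984969e+00,  3.36341891e-05,  4.44847196e-01]), 'contact_force': array([-0.38634081, -0.7786401 ,  0.35078785]), 'ft_torque': array([ 0.03779954,  0.00240721, -0.00151883]), 'grip_force': 0.0, 'gripper_width': 0.08560228018286542}
```

View pics/scene0.png

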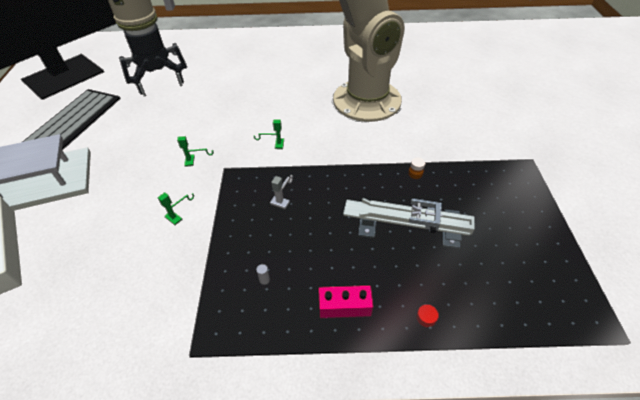

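View pics/top0.png

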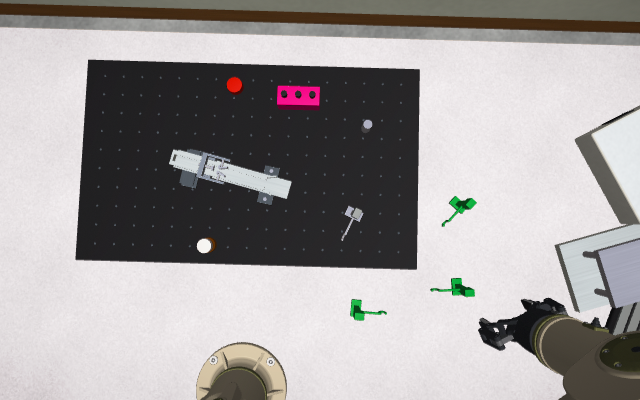

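Scene picture: the grey steel carrier is at scene (280,192), top (353,212). The look-alikes are green, at scene (187,150), (278,135), (170,207), and the plain post is at (263,272). The rail's mouth end is at top (288,188). I choose the grey one on the breadboard.

```bash
python3 - <<'E'
from h import *
im=cv2.imread("pics/top0.png");d=np.load("pics/top0.npy");W=world("top",d)
s=cv2.imread("pics/scene0.png");ds=np.load("pics/scene0.npy");S=world("scene",ds)
a=cv2.resize(im[140:250,160:380],None,fx=3.4,fy=3.4,interpolation=cv2.INTER_CUBIC)
b=cv2.resize(s[160:250,260:490],(748,220*0+210),interpolation=cv2.INTER_CUBIC)
cv2.imwrite("pics/crop1.png",np.vstack([a,b[:, :a.shape[1]]]))
m=np.zeros((400,640),bool);m[195:250,335:370]=1
P=W[m&(W[...,2]>.03)&(d>0)];print("board z",np.median(W[100:140,100:160,2]),np.median(W[230:250,300:330,2]))
h=P[P[:,2]>.09];print("head",len(h),h.mean(0),h.min(0),h.max(0))
a=P[(P[:,2]<.085)];print("arm",len(a));print(a[np.argsort(a[:,0])][:6].round(4))
print("headrect",cv2.minAreaRect(h[:,:2].astype(np.float32)*1000))
m=np.zeros((400,640),bool);m[175:230,262:300]=1
P=S[m&(ds>0)];h=P[(P[:,2]>.09)&(P[:,2]<.12)];print("scene head",len(h),h.min(0),h.max(0),np.median(h,0))
m=np.zeros((400,640),bool);m[140:215,160:300]=1
P=W[m&(d>0)]
for lo,hi in((.045,.064),(.064,.08),(.08,.1)):
    q=P[(P[:,2]>lo)&(P[:,2]<hi)];print(lo,len(q),cv2.minAreaRect(q[:,:2].astype(np.float32)*1000),np.median(q[:,2]))
print(cv2.boxPoints(cv2.minAreaRect(P[P[:,2]>.045][:,:2].astype(np.float32)*1000)))
E
```

```text
board z 0.011096176518842643 0.011116536053285843
head 74 [ 0.46285448 -0.28041121  0.10316002] [ 0.45080133 -0.29123304  0.09857082] [ 0.47493484 -0.26974317  0.10626729]
arm 68
[[ 0.3939 -0.2482  0.0463]
 [ 0.3941 -0.2507  0.048 ]
 [ 0.3965 -0.2481  0.0472]
 [ 0.3967 -0.2505  0.0492]
 [ 0.3985 -0.2486  0.0374]
 [ 0.3986 -0.2539  0.0353]]
headrect ((462.80853271484375, -280.52154541015625), (17.23366355895996, 22.783279418945312), 65.38983917236328)
scene head 80 [ 0.44896445 -0.29120166  0.090361  ] [ 0.47684484 -0.26803182  0.10769401] [ 0.46647401 -0.27969372  0.10271613]
0.045 1172 ((553.5372924804688, 34.370216369628906), (301.1441345214844, 49.573768615722656), 75.28443908691406) 0.05651505669613742
0.064 875 ((565.0995483398438, 54.78636169433594), (268.3169860839844, 63.0047721862793), 75.8834228515625) 0.07283239696415966
0.08 381 ((564.1817626953125, 75.90896606445312), (75.59967803955078, 63.984588623046875), 76.01840209960938) 0.08793622533895948
[[ 482.09174  -102.321396]
 [ 548.9747   -120.58247 ]
 [ 629.94305   175.97166 ]
 [ 563.0601    194.23274 ]]
```

View pics/crop1.png

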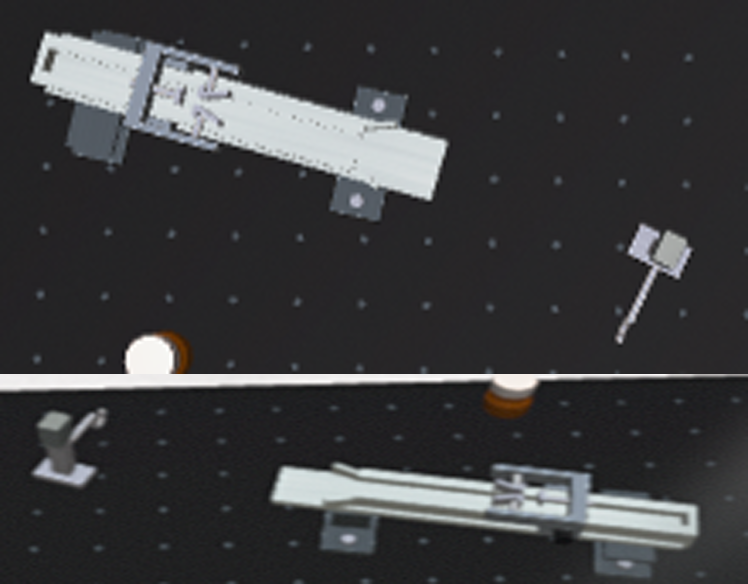

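The crop shows the grey-headed steel carrier (crop (660,250)) with the hook pointing to the robot's side. The rail's ledge is on its right at crop (430,165), and the catch is at (190,90). Carrier head is at (0.463,-0.2805), top 0.103–0.104 as expected, yaw -0.428. I'll move over it.

```bash
python3 -m crank '[[[0.65,0.94,0],[0,0,-1],85],[[0.65,0.94,0],[0,0,-1],85],[[0.65,0.94,0],[0,0,-1],85],[[0.65,0.94,0],[0,0,-1],85],[[0.65,0.94,0],[0,0,-1],85]]' 40 >/dev/null; python3 -m crank '[[[0.65,0.94,0],[0,0,-1],85],[[0.65,0.94,0],[0,0,-1],85],[[0.65,0.94,-0.5],[0,0,-1],85],[[0.65,0.94,-0.5],[0,0,-1],85],[[0.6,0.94,-0.5],[0,0,-1],85]]'
python3 -m crank '[[[0,0,0],[0,0,0],85],[[0,0,0],[0,0,0],85]]'
python3 - <<'E'
from h import *
# channel axis and slope from both views (first pictures)
for n in("top","scene"):
    d=np.load(f"pics/{n}0.npy");W=world(n,d);P=W[(d>0)&(W[...,0]>.4)&(W[...,0]<.7)&(W[...,1]>-.15)&(W[...,1]<.22)]
    e=np.array([.243,.970]);e/=np.linalg.norm(e);f=np.array([e[1],-e[0]]);o=np.array([.5154,-.1115])
    s=(P[:,:2]-o)@e;x=(P[:,:2]-o)@f
    ok=(P[:,2]>.05)&(P[:,2]<.1)&(abs(x)<50e-3);r=[]
    for k in np.arange(.0,.3,.02):
        q=ok&(s>=k)&(s<k+.02);z=P[q,2];xx=x[q]
        if q.sum()>5:print(n,round(k,2),(np.percentile(xx,[2,98])*1e3).round(1),round(np.percentile(xx,[2,98]).mean()*1e3,1),(np.percentile(z,[5,50,95])*1e3).round(1))
    print("s range",s[ok&(abs(x)<.02)].min(),s[ok&(abs(x)<.02)].max())
E
```

```text
t: 0.93
tcp_pos: [0.4632, -0.2805, 0.1857]
tool_rot: [-3.141, -0.0, -0.432]
contact_force: [0.8, 0.2, -0.9]
gripper_width: 0.0847
grip_force: 0.0
t: 1.1
tcp_pos: [0.4631, -0.2792, 0.1849]
tool_rot: [-3.141, 0.003, -0.422]
contact_force: [0.8, -1.0, 0.1]
gripper_width: 0.0849
grip_force: 0.0
top 0.0 [-19.9  23.8] 1.9 [52.7 55.9 58.7]
top 0.02 [-20.7  24.2] 1.7 [53.4 56.2 60.1]
top 0.04 [-21.   24.2] 1.6 [54.1 56.5 68.4]
top 0.06 [-20.   24.1] 2.0 [54.6 59.6 74. ]
top 0.08 [-20.2  23.6] 1.7 [54.1 59.  74.7]
top 0.1 [-20.3  23.4] 1.6 [54.3 59.1 73.9]
top 0.12 [-20.1  23.6] 1.7 [54.4 59.6 74.8]
top 0.14 [-27.2  30.9] 1.9 [55.  69.8 81.8]
top 0.16 [-29.1  32.7] 1.8 [55.4 81.8 90.1]
top 0.18 [-29.   32.4] 1.7 [55.2 73.4 90.1]
top 0.2 [-28.4  36.6] 4.1 [56.6 77.8 90.8]
top 0.22 [-27.9  32.6] 2.3 [63.3 87.6 90.8]
top 0.24 [-20.1  23.8] 1.9 [55.3 60.5 75.5]
top 0.26 [-20.   23.9] 1.9 [55.5 65.2 75.8]
top 0.28 [-20.3  23.5] 1.6 [55.1 61.5 75.4]
s range 0.00015440010267304835 0.30754421539570703
scene 0.0 [-21.6  24.8] 1.6 [53.8 56.3 58.3]
scene 0.02 [-21.8  25. ] 1.6 [53.4 56.5 59. ]
scene 0.04 [-22.8  26.4] 1.8 [54.1 58.  69.2]
scene 0.06 [-16.   24.9] 4.5 [55.  64.8 74.4]
scene 0.08 [-17.3  24.8] 3.8 [54.  66.1 73.9]
scene 0.1 [-16.9  24.4] 3.8 [54.6 66.9 74.3]
scene 0.12 [-16.1  24.1] 4.0 [55.  67.2 74.6]
scene 0.14 [-26.2  31.3] 2.6 [54.5 68.8 85.1]
scene 0.16 [-28.9  33.7] 2.4 [56.9 83.5 89.9]
scene 0.18 [-29.8  34.1] 2.1 [55.8 79.1 90.3]
scene 0.2 [-28.  39.] 5.5 [58.  80.3 91.5]
scene 0.22 [-26.3  36.1] 4.9 [56.4 75.3 91.4]
scene 0.24 [-17.2  24.8] 3.8 [55.3 67.9 75.9]
scene 0.26 [-16.5  24.9] 4.2 [55.5 66.1 75.3]
scene 0.28 [-16.6  25.3] 4.3 [55.7 66.9 75.7]
s range 0.0009782014544623358 0.3067811858318537
```

Channel axis runs along (0.243,0.970), yaw -0.2455. The ledge end centre is (0.517,-0.112), ledge height about 0.057, with a slight upslope. Descending and grasping.

```bash
python3 -m crank '[[[0,-0.03,-0.9],[0,0,0],85],[[0,0,-0.9],[0,0,0],85],[[0,0,-0.9],[0,0,0],60],[[0,0,-0.8],[0,0,0],60],[[0,0,-0.33],[0,0,0],45]]' 40 >/dev/null; python3 -m crank '[[[0,0,0],[0,0,0],35],[[0,0,0],[0,0,0],25],[[0,0,0],[0,0,0],15],[[0,0,0],[0,0,0],10],[[0,0,0],[0,0,0],10]]' 50; python3 -m crank '[[[0,0,0],[0,0,0],10],[[0,0,0],[0,0,0],10],[[0,0,0],[0,0,0],10]]' 50
```

```text
t: 1.93
tcp_pos: [0.463, -0.2836, 0.0726]
tool_rot: [3.141, -0.002, -0.428]
contact_force: [-0.0, 0.3, -2.6]
gripper_width: 0.0174
grip_force: 52.4
t: 2.18
tcp_pos: [0.463, -0.2833, 0.0723]
tool_rot: [3.141, -0.002, -0.428]
contact_force: [-0.5, 1.0, 3.9]
gripper_width: 0.0172
grip_force: 53.4
```

```bash
python3 -m crank '[[[0,0,0.5],[0,0,0],10],[[0,0,0.8],[0,0,0],10],[[0,0,0.8],[0,0,0],10],[[0,0,0.5],[0,0,0],10],[[0.2,0.4,0],[0,0,0.3],10]]' 50; python3 -m crank '[[[0.24,0.8,0],[0,0,0.3],10],[[0.24,0.8,0],[0,0,0.3],10],[[0.24,0.8,0],[0,0,0.3],10],[[0.24,0.8,0],[0,0,0.3],10],[[0.24,0.8,0],[0,0,0.3],10]]' ; python3 -m crank '[[[0.24,0.8,0],[0,0,0.3],10],[[0.24,0.6,0],[0,0,0],10],[[0.08,0.4,0],[0,0,0],10],[[0,0.13,0],[0,0,0],10],[[0,0,0],[0,0,0],10]]'
python3 - <<'E'
from h import *
for n in("top","scene"): snap(n,n+"1")
a=cv2.imread("pics/top1.png")[130:250,160:380];b=cv2.imread("pics/scene1.png")[140:260,280:500]
f=lambda x:cv2.resize(x,None,fx=2.5*220/220,fy=2.5,interpolation=cv2.INTER_CUBIC)
cv2.imwrite("pics/v1.png",np.vstack([f(a),f(b)]))
for n in("top","scene"):
    d=np.load(f"pics/{n}1.npy");W=world(n,d)
    e=np.array([.243,.970]);f_=np.array([e[1],-e[0]]);o=np.array([.5171,-.1119])
    s=(W[...,:2]-o)@e;x=(W[...,:2]-o)@f_;z=W[...,2]
    m=(d>0)&(x<-.03)&(x>-.1)&(abs(s-.02)<.03)&(z>.075)
    if m.sum(): print(n,"arm",m.sum(),np.polyfit(x[m],s[m],1),x[m].min(),z[m].min())
    m=(d>0)&(abs(x)<.02)&(abs(s-.02)<.04)&(z>.08)&(z<.105)
    if m.sum(): print(n,"foot",m.sum(),x[m].min(),x[m].max(),s[m].min(),s[m].max(),np.percentile(z[m],[2,50,98]))
print(arm.sense()["tcp_pos"])
E
```

```text
t: 2.6
tcp_pos: [0.4689, -0.2746, 0.153]
tool_rot: [3.139, -0.006, -0.406]
contact_force: [-0.3, -1.4, -1.5]
gripper_width: 0.0174
grip_force: 52.5
t: 3.02
tcp_pos: [0.5042, -0.1487, 0.1482]
tool_rot: [-3.141, 0.002, -0.268]
contact_force: [-0.2, -0.3, -2.6]
gripper_width: 0.0171
grip_force: 52.4
t: 3.43
tcp_pos: [0.5209, -0.092, 0.1487]
tool_rot: [-3.141, 0.001, -0.242]
contact_force: [0.4, -1.0, -2.1]
gripper_width: 0.0176
grip_force: 52.3
top arm 3029 [0.09775705 0.02375545] -0.09999835335327226 0.5585026500484703
top foot 16 -0.015696358117400683 -0.006468906512331078 -0.002490579662111361 0.007991229443671439 [0.09354368 0.09557037 0.09905256]
scene arm 16 [0.34095974 0.04296321] -0.07553624476205709 0.12148298349087838
scene foot 162 -0.01705467854217004 0.011722525824509286 -0.0033820075648819943 0.04082433443634103 [0.0901884  0.09692639 0.10043429]
[ 0.52068738 -0.09445753  0.1489915 ]
```

View pics/v1.png

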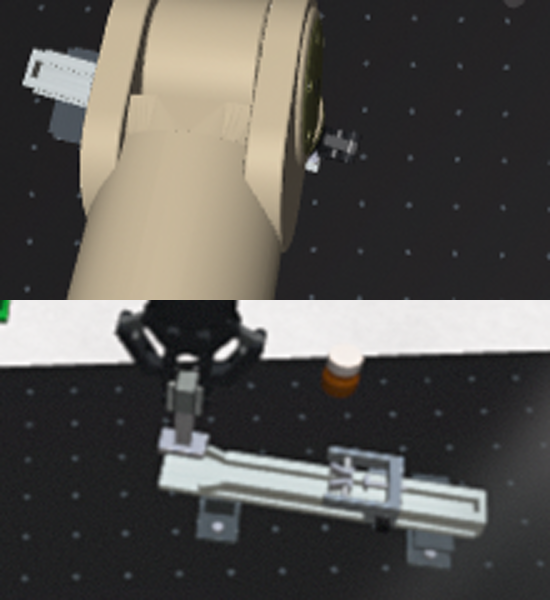

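Top view is hidden by the arm. The scene view shows the foot hovering level over the ledge (crop (185,440)), roughly aligned. Lowering until it touches.

```bash
python3 -m crank '[[[0.03,0,-0.3],[0,0,0],10],[[0,0,-0.3],[0,0,0],10],[[0,0,-0.2],[0,0,0],10],[[0,0,-0.1],[0,0,0],10],[[0,0,0],[0,0,0],10]]' |grep -E "tcp|force"; for i in 1; do python3 -m crank '[[[0,0,-0.03],[0,0,0],10],[[0,0,0],[0,0,0],10],[[0,0,0],[0,0,0],10]]' |grep -E "tcp|force"; python3 -m crank '[[[0,0,-0.03],[0,0,0],10],[[0,0,0],[0,0,0],10],[[0,0,0],[0,0,0],10]]' |grep -E "tcp|force"; done
```

```text
tcp_pos: [0.5212, -0.0934, 0.121]
contact_force: [0.8, 0.2, -2.3]
grip_force: 52.4
tcp_pos: [0.5224, -0.0932, 0.1218]
contact_force: [0.0, 0.2, -2.0]
grip_force: 52.4
tcp_pos: [0.5222, -0.0931, 0.1207]
contact_force: [-0.3, -0.2, -1.9]
grip_force: 52.4
```

```bash
python3 -m crank '[[[0,0,-0.03],[0,0,0],10],[[0,0,0],[0,0,0],10],[[0,0,0],[0,0,0],10]]' |grep -E "tcp|contact";python3 -m crank '[[[0,0,-0.03],[0,0,0],10],[[0,0,0],[0,0,0],10],[[0,0,0],[0,0,0],10]]' |grep -E "tcp|contact";python3 -m crank '[[[0,0,-0.03],[0,0,0],10],[[0,0,0],[0,0,0],10],[[0,0,0],[0,0,0],10]]' |grep -E "tcp|contact"
python3 - <<'E'
from h import *
snap("scene","scene2")
n="scene";d=np.load(f"pics/{n}2.npy");im=cv2.imread("pics/scene2.png");W=world(n,d)
cv2.imwrite("pics/v2.png",cv2.resize(im[170:260,320:420],None,fx=6,fy=6,interpolation=cv2.INTER_CUBIC))
e=np.array([.243,.970]);f_=np.array([e[1],-e[0]]);o=np.array([.5171,-.1119])
s=(W[...,:2]-o)@e;x=(W[...,:2]-o)@f_;z=W[...,2]
for k in range(0,36,6):
    m=(d>0)&(abs(s-k/1e3-.003)<.003)&(abs(x)<.03)&(z<.08)&(z>.05)
    i=np.argsort(x[m]);print(k,[(round(a*1e3),round(b*1e3)) for a,b in zip(x[m][i],z[m][i])])
E
```

```text
tcp_pos: [0.5221, -0.0932, 0.1196]
contact_force: [-0.2, 0.7, -3.2]
tcp_pos: [0.5221, -0.0932, 0.1187]
contact_force: [-0.7, 1.0, -3.4]
tcp_pos: [0.5222, -0.0931, 0.1179]
contact_force: [0.1, -0.7, -3.3]
0 [(-14, 67), (-13, 68), (-11, 66), (-9, 68), (-9, 65), (-8, 66), (-8, 65), (-4, 66), (-4, 66), (-4, 67), (-1, 66), (0, 67), (4, 68), (4, 69), (6, 66), (6, 67), (6, 66), (9, 65), (9, 67), (10, 68), (10, 61), (10, 60), (11, 65), (11, 57), (11, 66), (11, 64), (11, 57), (12, 62), (15, 58), (15, 57), (17, 57), (19, 55), (20, 60), (21, 58), (22, 54), (22, 51), (22, 55), (22, 51)]
6 [(-25, 55), (-18, 63), (-11, 67), (-11, 68), (-7, 67), (-3, 69), (0, 68), (1, 69), (1, 66), (2, 67), (3, 77), (3, 69), (4, 74), (6, 68), (6, 68), (8, 67), (8, 56), (9, 67), (10, 57), (10, 61), (10, 65), (10, 57), (11, 54), (13, 65), (13, 56), (13, 58), (16, 56), (17, 58), (18, 55), (20, 57), (21, 50), (22, 53), (22, 56), (23, 58)]
12 [(2, 70), (3, 74), (3, 78), (4, 79), (4, 71), (5, 69), (5, 68), (5, 77), (6, 69), (7, 68), (8, 67), (8, 68), (8, 56), (9, 61), (10, 66), (10, 67), (11, 60), (11, 65), (12, 57), (12
[... 479 characters left out ...]
), (-8, 72), (-5, 68), (-5, 80), (-1, 69), (1, 67), (2, 72), (3, 65), (3, 69), (4, 77), (4, 66), (4, 74), (5, 71), (5, 79), (6, 64), (7, 66), (9, 64), (9, 65), (10, 58), (10, 62), (11, 60), (12, 64), (12, 57), (12, 57), (15, 57), (16, 56), (16, 58), (17, 55), (18, 57), (19, 57), (21, 56), (22, 57), (22, 53), (22, 53)]
30 [(-13, 68), (-13, 67), (-11, 66), (-11, 67), (-7, 67), (-5, 65), (-5, 68), (-5, 69), (-5, 66), (-3, 66), (-1, 65), (-1, 66), (3, 67), (3, 67), (6, 66), (7, 67), (8, 69), (9, 66), (9, 55), (10, 59), (10, 67), (10, 63), (10, 69), (11, 64), (11, 66), (11, 61), (13, 59), (14, 56), (15, 57), (16, 55), (18, 58), (20, 57), (21, 57), (21, 53), (22, 51), (22, 58), (23, 56), (23, 56)]
```

View pics/v2.png

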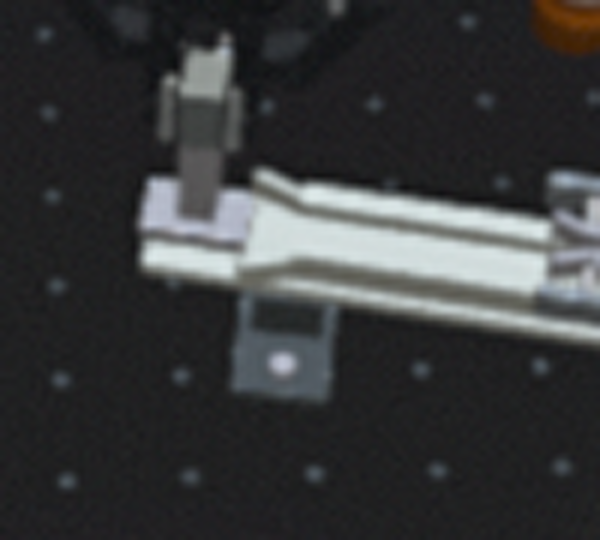

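Foot sits over the ledge in front of the flare with about 1 mm gap, and about 1 mm towards the robot. Correcting and feeling for the floor.

```bash
python3 -m crank '[[[0.035,-0.01,0],[0,0,0],10],[[0,0,-0.02],[0,0,0],10],[[0,0,0],[0,0,0],10],[[0,0,0],[0,0,0],10]]' |grep -E "tcp|contact";python3 -m crank '[[[0,0,-0.02],[0,0,0],10],[[0,0,0],[0,0,0],10],[[0,0,0],[0,0,0],10]]' |grep -E "tcp|contact";python3 -m crank '[[[0,0,-0.02],[0,0,0],10],[[0,0,0],[0,0,0],10],[[0,0,0],[0,0,0],10]]' |grep -E "tcp|contact"
```

```text
tcp_pos: [0.5232, -0.0935, 0.1172]
contact_force: [0.6, -0.4, -1.8]
tcp_pos: [0.5234, -0.0935, 0.1169]
contact_force: [-1.0, -0.3, 1.5]
tcp_pos: [0.5235, -0.0935, 0.1169]
contact_force: [-2.1, 0.3, 6.5]
```

```bash
python3 -m crank '[[[0,0,0.055],[0,0,0],10],[[0.032,0.129,0],[0,0,0],10],[[0.032,0.129,0],[0,0,0],10],[[0.032,0.129,0],[0,0,0],10],[[0,0,0],[0,0,0],10]]' |grep -E "tcp|contact|rot";python3 -m crank '[[[0.032,0.129,0.001],[0,0,0],10],[[0.032,0.129,0.001],[0,0,0],10],[[0,0,0],[0,0,0],10]]' |grep -E "tcp|contact|rot";python3 -m crank '[[[0.032,0.129,0.001],[0,0,0],10],[[0.016,0.065,0.001],[0,0,0],10],[[0,0,0],[0,0,0],10]]' |grep -E "tcp|contact|rot"
```

```text
tcp_pos: [0.5262, -0.0802, 0.1175]
tool_rot: [-3.141, 0.0, -0.243]
contact_force: [0.2, 0.6, -2.4]
tcp_pos: [0.5282, -0.0728, 0.1177]
tool_rot: [-3.141, 0.0, -0.243]
contact_force: [0.5, 0.8, -0.7]
tcp_pos: [0.5296, -0.0676, 0.1179]
tool_rot: [-3.141, -0.0, -0.244]
contact_force: [-0.0, 0.5, -2.7]
```

```bash
python3 -m crank '[[[0.032,0.129,0.001],[0,0,0],10],[[0.032,0.129,0.001],[0,0,0],10],[[0.032,0.129,0.001],[0,0,0],10],[[0,0,0],[0,0,0],10]]' |grep -E "tcp|contact|rot";for w in a; do python3 -m crank '[[[0.032,-0.008,0],[0,0,0],10],[[0,0,0],[0,0,0],10],[[0,0,0],[0,0,0],10]]' |grep -E "tcp|contact|rot"; done;python3 -m crank '[[[-0.032,0.008,0],[0,0,0],10],[[-0.032,0.008,0],[0,0,0],10],[[0,0,0],[0,0,0],10],[[0,0,0],[0,0,0],10]]' |grep -E "tcp|contact|rot"
```

```text
tcp_pos: [0.5326, -0.0553, 0.118]
tool_rot: [-3.141, -0.0, -0.243]
contact_force: [-0.2, 0.3, -1.4]
tcp_pos: [0.5333, -0.0572, 0.1179]
tool_rot: [3.142, -0.0, -0.245]
contact_force: [0.8, 0.2, -2.4]
tcp_pos: [0.5313, -0.0565, 0.118]
tool_rot: [-3.142, -0.0, -0.245]
contact_force: [-0.3, -0.3, -1.2]
```

```bash
python3 -m crank '[[[0.032,-0.008,0],[0,0,0],10],[[0.04,0.161,0.001],[0,0,0],10],[[0.04,0.161,0.001],[0,0,0],10],[[0.04,0.161,0.001],[0,0,0],10],[[0,0,0],[0,0,0],10]]' |grep -E "tcp|contact";python3 -m crank '[[[0.04,0.161,0.001],[0,0,0],10],[[0.04,0.161,0.001],[0,0,0],10],[[0.04,0.161,0.001],[0,0,0],10],[[0,0,0],[0,0,0],10]]' |grep -E "tcp|contact"; python3 -m crank '[[[0.04,0.161,0.001],[0,0,0],10],[[0.04,0.161,0.001],[0,0,0],10],[[0,0,0],[0,0,0],10]]' |grep -E "tcp|contact"
python3 - <<'E'
from h import *
snap("scene","scene3")
im=cv2.imread("pics/scene3.png")
cv2.imwrite("pics/v3.png",cv2.resize(im[170:260,330:480],None,fx=5,fy=5,interpolation=cv2.INTER_CUBIC))
E
```

```text
tcp_pos: [0.5363, -0.0402, 0.1181]
contact_force: [-0.8, 0.2, -1.8]
tcp_pos: [0.5398, -0.026, 0.1182]
contact_force: [0.5, -0.4, -2.4]
tcp_pos: [0.5422, -0.0166, 0.1182]
contact_force: [-0.5, 0.7, -1.7]
```

View pics/v3.png

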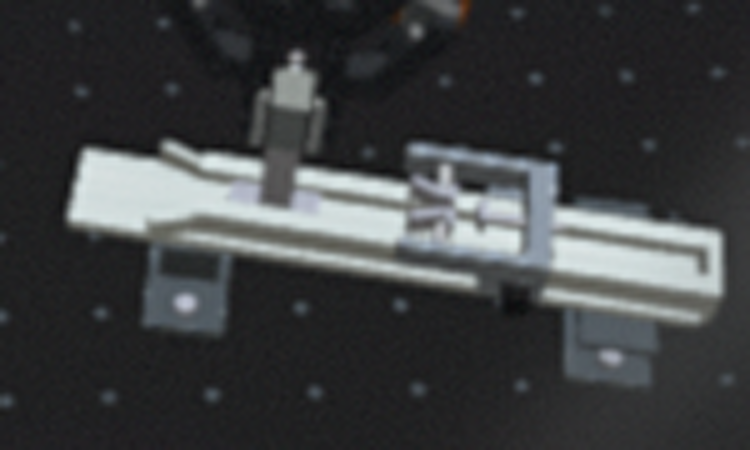

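Foot is inside the channel and the stem is in the slot (crop (285,190)). The jaws are about 60 mm ahead at (408,200) and the plunger is at (480,205). The vial at (460,10) is well clear below.

```bash
python3 -m crank '[[[0.04,0.161,0.001],[0,0,0],10],[[0.04,0.161,0.001],[0,0,0],10],[[0.04,0.161,0.001],[0,0,0],10],[[0,0,0],[0,0,0],10]]' |grep -E "tcp|contact";python3 -m crank '[[[0.04,0.161,0.001],[0,0,0],10],[[0.04,0.161,0.001],[0,0,0],10],[[0.04,0.161,0.001],[0,0,0],10],[[0,0,0],[0,0,0],10]]' |grep -E "tcp|contact"; python3 -m crank '[[[0.04,0.161,0.001],[0,0,0],10],[[0.04,0.161,0.001],[0,0,0],10],[[0,0,0],[0,0,0],10]]' |grep -E "tcp|contact"
```

```text
tcp_pos: [0.5458, -0.0018, 0.1184]
contact_force: [-0.3, -0.2, -3.0]
tcp_pos: [0.5493, 0.0126, 0.1184]
contact_force: [0.7, 0.6, -1.2]
tcp_pos: [0.5517, 0.0221, 0.1185]
contact_force: [0.4, 0.9, -2.0]
```

```bash
R='cat'; python3 -m crank '[[[0.024,0.097,0.001],[0,0,0],10],[[0.024,0.097,0.001],[0,0,0],10],[[0,0,0],[0,0,0],10]]' |grep -E "tcp|contact";python3 -m crank '[[[0.024,0.097,0.001],[0,0,0],10],[[0.024,0.097,0.001],[0,0,0],10],[[0,0,0],[0,0,0],10]]' |grep -E "tcp|contact";python3 -m crank '[[[0.024,0.097,0.001],[0,0,0],10],[[0,0,0],[0,0,0],10]]' |grep -E "tcp|contact"
```

```text
tcp_pos: [0.5531, 0.0272, 0.1185]
contact_force: [0.9, 0.3, -1.4]
tcp_pos: [0.5545, 0.0331, 0.1186]
contact_force: [-0.9, 0.1, -1.5]
tcp_pos: [0.5552, 0.0358, 0.1186]
contact_force: [0.2, 0.9, -2.2]
```

```bash
python3 -m crank '[[[0.024,0.097,0.001],[0,0,0],10],[[0.024,0.097,0.001],[0,0,0],10],[[0,0,0],[0,0,0],10]]' |grep -E "tcp|contact";python3 -m crank '[[[0.024,0.097,0.001],[0,0,0],10],[[0,0,0],[0,0,0],10]]' |grep -E "tcp|contact";python3 -m crank '[[[0.024,0.097,0.001],[0,0,0],10],[[0,0,0],[0,0,0],10]]' |grep -E "tcp|contact";python3 -m crank '[[[0.024,0.097,0.001],[0,0,0],10],[[0,0,0],[0,0,0],10]]' |grep -E "tcp|contact"
```

```text
tcp_pos: [0.5566, 0.0419, 0.1187]
contact_force: [-0.3, 0.1, -2.4]
tcp_pos: [0.5575, 0.0444, 0.1187]
contact_force: [-0.1, 0.2, -3.0]
tcp_pos: [0.5581, 0.0467, 0.1187]
contact_force: [-0.2, -2.0, -2.0]
tcp_pos: [0.5586, 0.0495, 0.1186]
contact_force: [-0.3, -2.8, -2.0]
```

Jaw contact felt near y = 0.046, so I expect the click about 27 mm further on, near y = 0.073.

```bash
python3 -m crank '[[[0.024,0.097,0.001],[0,0,0],10],[[0.024,0.097,0.001],[0,0,0],10],[[0,0,0],[0,0,0],10]]' |grep -E "tcp|contact";python3 -m crank '[[[0.024,0.097,0.001],[0,0,0],10],[[0.024,0.097,0.001],[0,0,0],10],[[0,0,0],[0,0,0],10]]' |grep -E "tcp|contact|rot";python3 -m crank '[[[0.024,0.097,0.001],[0,0,0],10],[[0,0,0],[0,0,0],10]]' |grep -E "tcp|contact"
```

```text
tcp_pos: [0.5602, 0.0565, 0.1187]
contact_force: [-0.4, -2.1, -1.4]
tcp_pos: [0.5617, 0.0626, 0.1189]
tool_rot: [-3.141, -0.0, -0.243]
contact_force: [1.0, -1.3, -1.7]
tcp_pos: [0.5624, 0.065, 0.1189]
contact_force: [0.4, -1.4, -1.9]
```

```bash
python3 -m crank '[[[0.016,0.065,0.001],[0,0,0],10],[[0,0,0],[0,0,0],10]]' |grep -E "tcp|contact";python3 -m crank '[[[0.016,0.065,0.001],[0,0,0],10],[[0,0,0],[0,0,0],10]]' |grep -E "tcp|contact";python3 -m crank '[[[0.016,0.065,0],[0,0,0],10],[[0,0,0],[0,0,0],10]]' |grep -E "tcp|contact";python3 -m crank '[[[0.016,0.065,0],[0,0,0],10],[[0,0,0],[0,0,0],10]]' |grep -E "tcp|contact"
```

```text
tcp_pos: [0.5628, 0.0666, 0.1189]
contact_force: [-0.0, -1.2, -1.4]
tcp_pos: [0.5633, 0.0681, 0.1189]
contact_force: [0.3, -2.8, -2.2]
tcp_pos: [0.5637, 0.0696, 0.1189]
contact_force: [-1.2, -4.7, -1.2]
tcp_pos: [0.5642, 0.0714, 0.1189]
contact_force: [0.4, -5.4, -1.2]
```

```bash
python3 -m crank '[[[0.012,0.05,0],[0,0,0],10],[[0,0,0],[0,0,0],10]]' |grep -E "tcp|contact";python3 -m crank '[[[0.012,0.05,0],[0,0,0],10],[[0,0,0],[0,0,0],10]]' |grep -E "tcp|contact";python3 -m crank '[[[0.012,0.05,0],[0,0,0],10],[[0,0,0],[0,0,0],10]]' |grep -E "tcp|contact";python3 -m crank '[[[0.008,0.03,0],[0,0,0],10],[[0,0,0],[0,0,0],10]]' |grep -E "tcp|contact"
```

```text
tcp_pos: [0.5645, 0.073, 0.1189]
contact_force: [-0.6, -4.5, -1.7]
tcp_pos: [0.565, 0.0746, 0.1189]
contact_force: [-0.5, -5.0, -1.5]
tcp_pos: [0.5653, 0.076, 0.1189]
contact_force: [-1.2, -5.9, -1.3]
tcp_pos: [0.5655, 0.0766, 0.1189]
contact_force: [-1.3, -6.9, -0.7]
```

```bash
python3 - <<'E'
from h import *
snap("scene","scene4")
im=cv2.imread("pics/scene4.png")
cv2.imwrite("pics/v4.png",cv2.resize(im[180:250,380:480],None,fx=7,fy=7,interpolation=cv2.INTER_CUBIC))
E
```

```text
(no output)
```

View pics/v4.png

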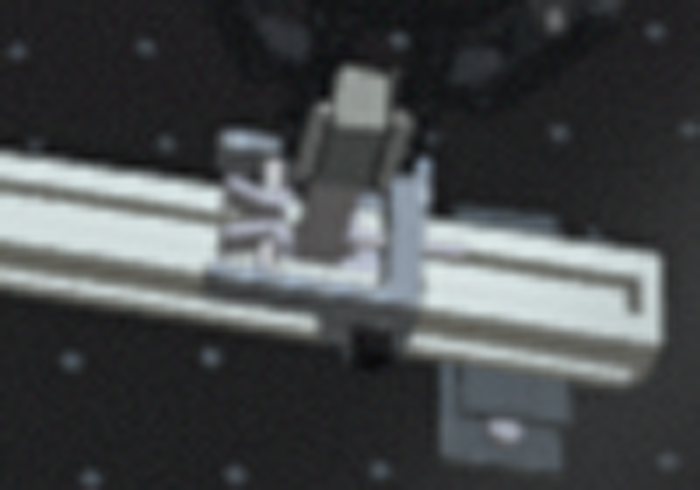

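The jaws appear closed behind the stem at crop (295,215), with the stem against the plunger. Easing back gently to check that it holds.

```bash
python3 -m crank '[[[-0.016,-0.065,0],[0,0,0],10],[[0,0,0],[0,0,0],10]]' |grep -E "tcp|contact";python3 -m crank '[[[-0.012,-0.05,0],[0,0,0],10],[[0,0,0],[0,0,0],10]]' |grep -E "tcp|contact";python3 -m crank '[[[-0.008,-0.03,0],[0,0,0],10],[[0,0,0],[0,0,0],10]]' |grep -E "tcp|contact"
```

```text
tcp_pos: [0.565, 0.0744, 0.1189]
contact_force: [-1.5, -5.2, -1.0]
tcp_pos: [0.5646, 0.0733, 0.1189]
contact_force: [-0.4, -4.5, 0.6]
tcp_pos: [0.5645, 0.0728, 0.1189]
contact_force: [-0.3, -4.7, -1.0]
```

```bash
python3 -m crank '[[[-0.008,-0.03,0],[0,0,0],10],[[0,0,0],[0,0,0],10]]' |grep -E "tcp|contact";python3 -m crank '[[[-0.004,-0.015,0],[0,0,0],10],[[0,0,0],[0,0,0],10]]' |grep -E "tcp|contact"
```

```text
tcp_pos: [0.5643, 0.0726, 0.1189]
contact_force: [0.2, -3.7, -1.8]
tcp_pos: [0.5643, 0.0725, 0.119]
contact_force: [0.9, -0.5, -3.3]
```

It is held by the jaws: the force drops over 0.3 mm while the position stays fixed. Setting the foot down and releasing.

```bash
python3 -m crank '[[[0,0,-0.015],[0,0,0],10],[[0,0,0],[0,0,0],10]]' |grep -E "tcp|contact";python3 -m crank '[[[0,0,-0.015],[0,0,0],10],[[0,0,0],[0,0,0],10]]' |grep -E "tcp|contact";python3 -m crank '[[[0,0,-0.01],[0,0,0],10],[[0,0,0],[0,0,0],10]]' |grep -E "tcp|contact"
```

```text
tcp_pos: [0.5644, 0.0725, 0.1189]
contact_force: [0.5, -0.6, -0.8]
tcp_pos: [0.5644, 0.0725, 0.1186]
contact_force: [0.4, 0.4, 2.1]
tcp_pos: [0.5645, 0.0725, 0.1182]
contact_force: [0.6, 1.2, 3.5]
```

```bash
python3 -m crank '[[[0,0,0],[0,0,0],22],[[0,0,0],[0,0,0],26],[[0,0,0],[0,0,0],35],[[0,0,0],[0,0,0],45],[[0,0,0],[0,0,0],55]]' |grep -E "tcp|contact|wid"; python3 -m crank '[[[0,0,0],[0,0,0],55],[[0,0,0.3],[0,0,0],55],[[0,0,0.6],[0,0,0],55],[[0,0,0.9],[0,0,0],55],[[0,0,0.9],[0,0,0],55]]'|grep -E "tcp|contact|wid"; python3 -m crank '[[[0,-0.8,0.5],[0,0,0],55],[[0,-0.8,0.5],[0,0,0],55],[[0,-0.8,0.5],[0,0,0],55],[[0,-0.8,0],[0,0,0],55],[[0,-0.8,0],[0,0,0],55]]' >/dev/null;  python3 -m crank '[[[0,-0.8,0],[0,0,0],55],[[0,-0.8,0],[0,0,0],55],[[0,-0.8,0],[0,0,0],55],[[0,-0.8,0],[0,0,0],55],[[0,0,0],[0,0,0],55]]' |grep -E "t:|tcp|contact"
python3 - <<'E'
from h import *
for n in("top","scene"): snap(n,n+"5")
a=cv2.imread("pics/top5.png")[130:220,150:310];b=cv2.imread("pics/scene5.png")[170:260,340:500]
f=lambda x:cv2.resize(x,None,fx=3.3,fy=3.3,interpolation=cv2.INTER_CUBIC)
cv2.imwrite("pics/v5.png",np.vstack([f(a),f(b)]))
d=np.load("pics/scene5.npy");W=world("scene",d)
h=W[(d>0)&(W[...,2]>.125)&(W[...,2]<.155)&(abs(W[...,0]-.5645)<.03)&(abs(W[...,1]-.0725)<.03)];print(len(h),h.min(0),h.max(0),h.mean(0))
E
```

```text
tcp_pos: [0.564, 0.0716, 0.1175]
contact_force: [-0.0, 0.3, 0.5]
gripper_width: 0.0546
tcp_pos: [0.5636, 0.0717, 0.1997]
contact_force: [-0.4, 0.1, 0.9]
gripper_width: 0.0547
t: 16.35
tcp_pos: [0.5632, -0.1509, 0.2442]
tool_rot: [3.139, -0.001, -0.252]
contact_force: [-1.0, -0.9, -0.1]
131 [0.54925589 0.06179866 0.12500603] [0.57718054 0.08311183 0.15357642] [0.56723205 0.07079854 0.14310866]
```

View pics/v5.png

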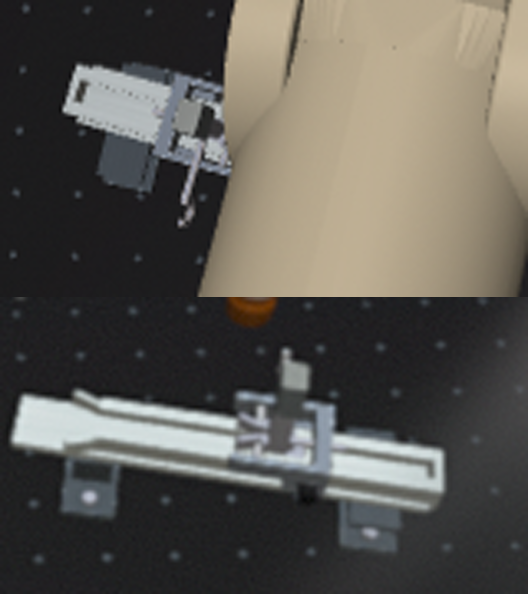

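The carrier stands in the catch with its hook towards the robot. The jaws are shut behind the stem (crop (262,430)), the head is where it was released, and the arm is clear.

```bash
python3 -c "
from cell import arm
print(arm.hand_in())"
```

```text
the job is handed in; nothing more can be done
None
```

The hook carrier is in the rail with its hook towards the robot. The catch has shut behind its stem and held when I eased it back, and I let go and handed the job in at about 16 s. The pushes I read between moves stayed under about 10 N.

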